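# Close and lock the hatch of a bench calibrator

### The job

The battery hatch of the calibrator on the bench stands open. Swing the hatch shut first, then turn both of its black quarter-turn levers clockwise until each drops into its locked position, pointing straight at the hatch's free edge, opposite the hinge. Leave the other things on the bench where they are.

Things in the scene. Friction and masses are not known exactly. Their poses are not given: they have to be found in the camera images.
- case: the calibrator: a heavy grey steel case that does not move, 260 (x) by 360 (y) by 90 high, with a gauge deck on its far third (+x; two dial gauges and a display, up to 10 mm proud of the top) and an open battery compartment in front. Origin: centre of its underside, on the bench. x points from the front edge to the hinge side, y to the left, z up.
- hatch_hinge (a point): fixed point on the case: middle of the hatch's hinge line, at (50, 0, 90) mm in the case frame; the hinge line runs along the case's y axis. Axes as the case's.
- hatch (a joint): angle of the hatch, rad: 0 = shut, level on the case; grows as it swings up (1.57 upright, stop at 1.75). The hinge is stiff: the hatch stays at any angle and takes about 0.1 to 0.8 N m to push shut, so push its top face near the front edge, between the levers, all the way down.
- hatch_edge (a point): middle of the free (front) edge of the hatch, on its top face; moves with it, axes as the case's when shut. The hatch: bare aluminium plate, 160 from hinge line to front edge, 250 wide, 6 thick. Shut, it runs from the hinge towards the case's -x, top face 96 mm above the bench; open, its top face looks away from the robot.
- latch_left_axis (a point): turning axis of the left lever, where it meets the hatch's top face: 105 mm from the hinge line, 80 mm to the left (+y) of the hatch's middle. Its z is the hatch's outward normal (up when shut); moves with the hatch.
- latch_right_axis (a point): the same for the right lever: 105 mm from the hinge line, 70 mm to the right (-y) of the middle.
- latch_left (a joint): angle of the left lever, rad: 0 = unlocked, pointing to the case's right (-y); grows clockwise seen from above the shut hatch; 1.57 = locked, at a stop, pointing to the front edge (case -x). It turns stiffly (0.08 N m, 2 N at its end) to about 1.43, then a spring snaps it home (rests at 1.52 to 1.57), 4 mm lower.
- latch_right (a joint): the same for the right lever: same zero, same direction of turn. Short of the detent, and in it, the levers stay where they are left.
- latch_left_tip (a point): free end of the left lever, half-way up the bar. Each lever is a black bar 10 thick, reaching 45 from its axis, underside 10 mm and top 30 mm above the hatch's top face when unlocked (6 and 26 locked), on a hub 24 in diameter; a steel cam track 6 high rings the hub, 22 mm out.
- latch_right_tip (a point): the same for the right lever.
- bottle_center (a point): bystander: upright white bottle, 66 diameter, 170 high; its centre. Beside the case.
- meter_center (a point): bystander: green handheld meter lying flat, 140 by 72 by 28; its centre. Beside the case.
- driver_grip (a point): bystander: screwdriver, 190 long, lying beside the case on its left; middle of its handle.
- adapter_center (a point): bystander: brass adapter, 32 diameter, 42 high, upright beyond the case; its centre.

How it is judged:
On the way, in this order (a step that is already met when the one before it is completed fails the run):
1. the hatch is shut (within 0.04 rad) (value of joint hatch below 0.04 rad), for 0.2 s.
2. one of the levers is in its locked detent (value of joint any of latch_left, latch_right above 1.48 rad), for 0.1 s.
At the end, for the whole second after the job is handed in: the hatch lies shut (within 0.04 rad) and both levers are in their locked detents (turned past 1.48 rad, 85 degrees) (value of joint hatch below 0.04 rad and value of joint each of latch_left, latch_right above 1.48 rad); the robot touches nothing.
It fails at once if a lever is turned past 0.9 rad while the hatch is still open by more than 0.12 rad (value of joint hatch above 0.12 rad and value of joint any of latch_left, latch_right above 0.9 rad).
It fails at once if one of the other things on the bench is shifted by more than 30 mm (distance of any of bottle_center, meter_center, driver_grip, adapter_center from where it was at the start of the episode above 0.03 m).
It also fails if it takes over 53 s, if anything falls off the work surface, if the arm or the gripper's body presses on something with over 40 N, if the wrist force passes 120 N, or if a joint passes its speed limit or range.

### The arm

A 7-joint arm with a two-finger parallel gripper is mounted at the origin on the work surface. World frame = base frame: x ahead of the robot, y to its left, z up, the work surface at z = 0. Lengths are in m, angles in rad, forces in N, time in s.
With the tool pointing down it reaches from about 0.35 to 0.9 m from the base axis. Payload 8.1 kg.
Tool frame: the origin (TCP) lies between the finger pads; the fingertips stand ctrl.tips_ahead ahead of it and the grasp point (between the pads) lies 5 mm behind it (ctrl.tips_ahead is the distance from the TCP to the fingertips, in m); z points along the fingers, y is the line along which they close (so a half turn about z gives the same grasp; the last joint's range is limited). The gripper opens to 85 mm and grips with 20 to 120 N. Pads are 22 mm wide; open, the fingers measure 114 mm over their backs; the gripper's body (76 mm by 85 mm) begins 54 mm behind the grasp point. The pads swing forward as they close: fully open they stand 13 mm farther back than shut.
Start: joints at [1.007, 0.434, 0.025, 1.573, -0.012, 1.134, -0.075], TCP at [0.278, -0.56, 0.211] pointing down, gripper open.
Joint ranges: [-2.62, 2.62], [-0.44, 2.09], [-1.27, 1.32], [0.08, 2.57], [-1.32, 4.46], [0.12, 2], [-2.74, 2.74]. Speed limits (rad/s): [2.22, 2.22, 3.01, 3.01, 3.14, 3.14, 3.14].

### API

Orientations are given as a rotation vector (axis times angle).
In Python, from station import ctrl gives the robot as it stands. The module is installed in compiled form; this text tells all that it offers. Calls block until the motion is done:
- ctrl.movep(position, orientation): joint-space move of the TCP to a pose.
- ctrl.move_l(position, speed=0.15, attitude=None, threshold=None): straight line of the TCP; attitude=None keeps the orientation; speed is the mean speed in m/s. With threshold (N) it stops when the force on the tool has changed by that much, and returns True; else False.
- ctrl.movej(angles): joint-space move.
- ctrl.open_gripper() and ctrl.grasp(): open the fingers fully, or close them until they stop; the grip force is fixed at half the most.
- ctrl.hold(seconds).
- ctrl.solve_ik(position, orientation): joint angles nearest the present ones, or None.
- ctrl.capture(name): name is "scene" or "top" or "wrist"; returns the picture (384x512x3 uint8, red, green, blue); there is no depth.
- ctrl.camera_params(name): a dict with "camera_matrix" (3x3 intrinsics, pixels), "extrinsics" (4x4, takes a point from camera to world coordinates). Camera axes: x right, y up, looking along -z (the intrinsics and any distortion apply to the point x, -y, -z); pixel columns grow to the right and rows downward; lengths in m; the calibration is good to about 2 mm. A picture is of the moment at which its call begins: read the wrist's pose just before it. camera_params takes no time and is no camera call; for the wrist camera it gives the pose at the moment of the call.
A pose or a line that the arm cannot do raises ctrl.MotionError and nothing moves.
- ctrl.finish_job(): hands the job in; it is judged then, once.
Readings, each from a call of its own:
- ctrl.current_t(): time.
- ctrl.current_joints(): joint angles.
- ctrl.current_joint_vel(): joint speeds.
- ctrl.current_joint_efforts(): joint torques, N m.
- ctrl.current_position(): TCP position.
- ctrl.current_tool_rot(): TCP orientation.
- ctrl.current_force(): force on the tool from outside, world axes, zero at the start.
- ctrl.current_wrist_torque(): the same for the moment, N m.
- ctrl.current_grip_width(): finger opening in m.
- ctrl.current_grasp_force(): force on a finger pad.
Only numpy, scipy, OpenCV 4.12 (cv2) and the standard library are available. Lean on these libraries where they do the work, as an engineer would, in place of code of your own. Each camera call takes 0.05 s, during which the arm holds its last target. There are 200 camera calls.

## Working session

There is one attempt and no reset: what is moved stays moved. The work goes in short steps, each a Python script; the robot and the scene stay as the last script left them, time stands still between calls to the robot, and variables do not carry over. Pictures are saved under pics/ and viewed, at most 10 in all, crops included, and the job is handed in when it is done.

```bash
mkdir -p pics
python3 - <<'E'
from station import ctrl
import cv2,numpy as np
for n in("scene","top"):
    p=ctrl.camera_params(n); cv2.imwrite(f"pics/{n}0.png",cv2.resize(ctrl.capture(n)[:,:,::-1],(800,600),interpolation=cv2.INTER_CUBIC))
    print(n,{k:np.round(v,4).tolist() if not isinstance(v,str) else v for k,v in p.items()})
print(ctrl.tips_ahead,ctrl.current_tool_rot(),ctrl.current_t(),ctrl.current_force())
E
```

```text
scene {'camera_matrix': [[491.1676, 0.0, 256.8056], [0.0, 491.1676, 188.8305], [0.0, 0.0, 1.0]], 'extrinsics': [[0.3081, -0.7945, 0.5232, 1.2218], [0.9513, 0.2525, -0.1768, -0.1682], [0.0084, 0.5522, 0.8336, 1.0389], [0.0, 0.0, 0.0, 1.0]]}
top {'camera_matrix': [[470.9137, 0.0, 256.9006], [0.0, 470.9137, 192.1366], [0.0, 0.0, 1.0]], 'extrinsics': [[-0.024, 0.987, -0.1591, 0.3932], [-0.9996, -0.026, -0.0102, 0.0344], [-0.0142, 0.1588, 0.9872, 1.4207], [0.0, 0.0, 0.0, 1.0]]}
0.014 [-3.05728018e+00 -7.17019466e-01  6.94540481e-04] 0.1 [-0.04229256  0.09234528 -0.23523487]
```

View pics/scene0.png

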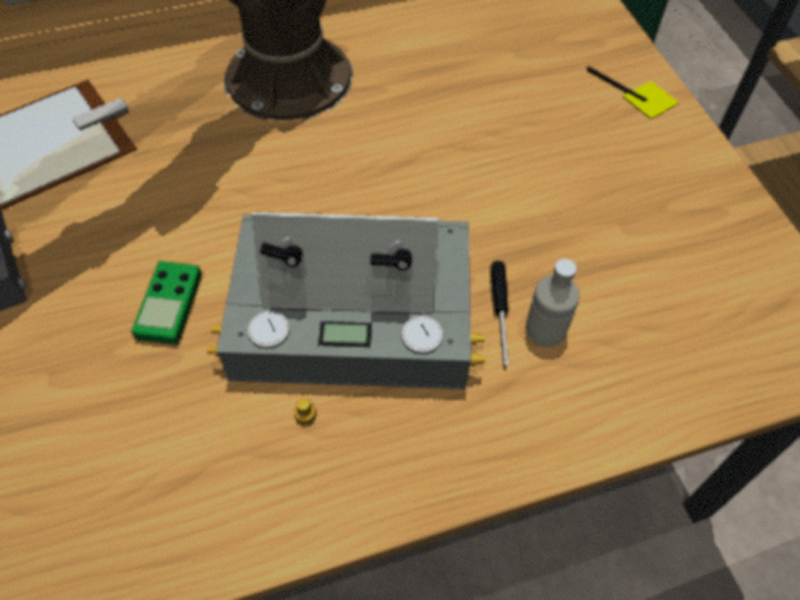

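View pics/top0.png

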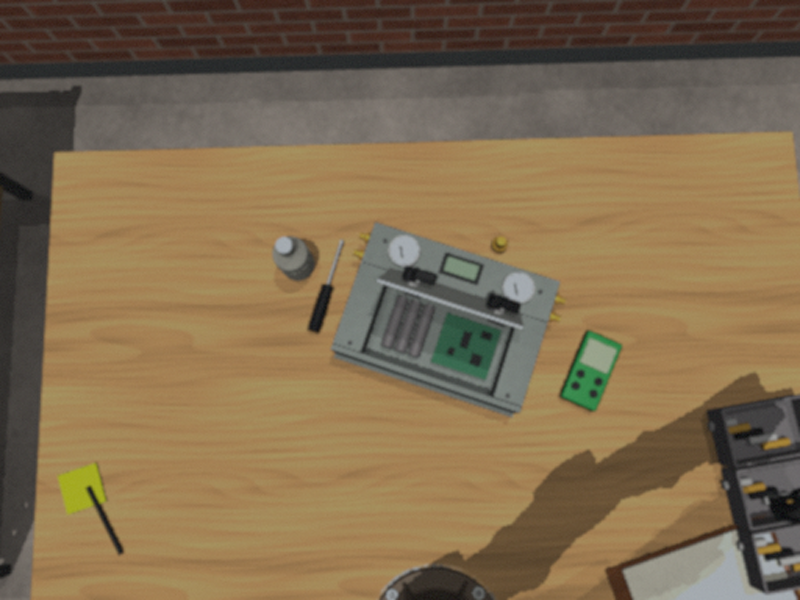

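The scene picture shows the hatch about upright: free-edge corners at about (254,214) and (438,219), lever hubs at (292,257) on the right and (402,260) on the left. In the top picture the case's top corners are at (376,222), (559,281), (519,406) and (336,348). I'll fit the case pose and hatch angle to these.

```bash
cat > h.py <<'E'
import numpy as np,cv2
from scipy.spatial.transform import Rotation as R
def proj(p,P):
    K=p["camera_matrix"];E=np.linalg.inv(p["extrinsics"])
    c=(np.asarray(P)@E[:3,:3].T+E[:3,3])*[1,-1,-1]
    q=c@np.asarray(K).T
    return q[:,:2]/q[:,2:]
def case(P,x,y,yaw):
    c,s=np.cos(yaw),np.sin(yaw);P=np.asarray(P,float)
    return P@np.array([[c,s,0],[-s,c,0],[0,0,1]])+[x,y,0]
def hp(u,v,w,th): # u from hinge to edge, v left, w out of top face; case frame
    return [.05-u*np.cos(th)+w*np.sin(th), v, .09+u*np.sin(th)+w*np.cos(th)]
E
cat > fit.py <<'E'
from h import *
from station import ctrl
from scipy.optimize import least_squares
T,S=ctrl.camera_params("top"),ctrl.camera_params("scene")
tc=np.array([[376,222],[559,281],[519,406],[336,348],[380,280],[521,325],[411,273],[435,281],[495,299],[519,309]])/1.5625
sc=np.array([[222,352],[470,360],[469,222],[245,213],[438,219],[254,214],[402,260],[372,260],[292,257],[262,250]])/1.5625
def pts(q):
    x,y,w,th,l,r=q
    C=[[.13,.18,.09],[.13,-.18,.09],[-.13,-.18,.09],[-.13,.18,.09]]
    H=[hp(.16,.125,.006,th),hp(.16,-.125,.006,th)]
    L=[]
    for v,a in((.08,l),(-.07,r)):
        L+=[hp(.105,v,.03,th),hp(.105+.045*np.sin(a),v-.045*np.cos(a),.026,th)]
    t=case(C+H+L,x,y,w); s=case([C[1],C[0],C[3],C[2]]+H+L,x,y,w)
    return t,s
f=lambda q:np.concatenate([(proj(T,pts(q)[0])-tc),(proj(S,pts(q)[1])-sc)]).ravel()
o=least_squares(f,[.6,0,-.3,1.5,0,0],loss="soft_l1")
print(o.x.round(4));print(f(o.x).reshape(-1,2).round(1).tolist())
E
python3 fit.py
```

```text
[ 0.5796 -0.0319 -0.3498  1.1808 -0.0593  0.164 ]
[[-0.3, -2.3], [1.3, -1.5], [-0.1, 5.4], [-4.5, 1.5], [-2.6, 0.2], [1.0, 2.4], [-0.3, -2.3], [0.1, -0.9], [0.1, -1.1], [0.5, -0.2], [-3.7, 0.5], [1.2, 1.3], [0.3, -2.6], [-0.7, -1.7], [0.5, -0.9], [-0.9, -1.7], [1.1, 0.6], [-0.8, -0.1], [0.8, 0.0], [-0.9, -0.2]]
```

Run:
```python
from station import ctrl
import cv2,numpy as np
t=ctrl.capture("top")[130:270,205:375,::-1];s=ctrl.capture("scene")[125:255,125:325,::-1]
cv2.imwrite("pics/ct.png",cv2.resize(t,None,fx=4,fy=4,interpolation=cv2.INTER_CUBIC))
cv2.imwrite("pics/cs.png",cv2.resize(s,None,fx=4,fy=4,interpolation=cv2.INTER_CUBIC))
```

```text
(no output)
```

View pics/ct.png

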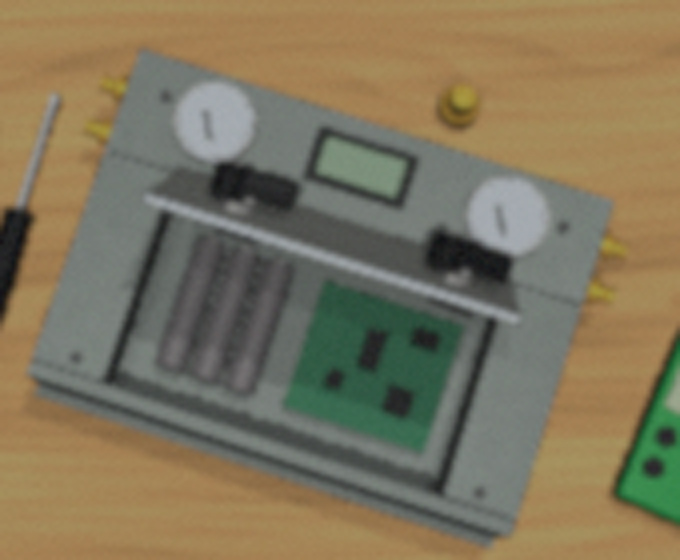

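View pics/cs.png

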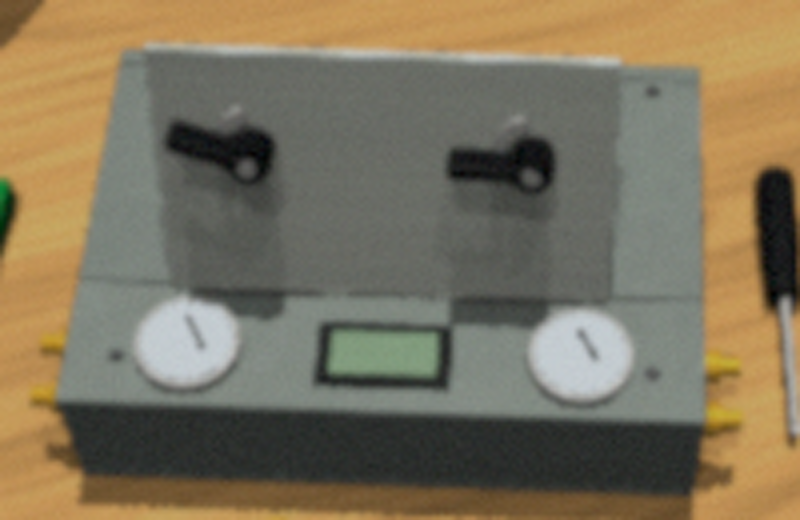

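The crops show the rim corners, the hinge seam ends and the silver hub pins clearly (top: 140,50 / 610,203 / 508,530 / 35,372; scene: 60,402 / 702,422 / 700,68 / 122,52). I'll refit with these.

```bash
cat > fit.py <<'E'
from h import *
from station import ctrl
from scipy.optimize import least_squares
T,S=ctrl.camera_params("top"),ctrl.camera_params("scene")
tc=np.array([[140,50],[610,203],[510,528],[35,372],[105,150],[585,302],[153,193],[519,313]])/4+[204.6,129.6]
sc=np.array([[702,422],[60,402],[122,52],[700,68],[702,298],[83,281],[620,64],[147,50],[535,177],[452,164],[247,168],[172,137]])/4+[124.6,124.6]
def pts(q):
    x,y,w,th,l,r=q
    C=[[.13,.18,.09],[.13,-.18,.09],[-.13,-.18,.09],[-.13,.18,.09],[.05,.18,.09],[.05,-.18,.09]]
    H=[hp(.16,.125,.006,th),hp(.16,-.125,.006,th)]
    L=[]
    for v,a in((.08,l),(-.07,r)):
        L+=[hp(.105,v,.036,th),hp(.105+.045*np.sin(a),v-.045*np.cos(a),.026,th)]
    return case(C+H,x,y,w),case(C+H+L,x,y,w)
f=lambda q:np.concatenate([(proj(T,pts(q)[0])-tc),(proj(S,pts(q)[1])-sc)]).ravel()
o=least_squares(f,[.6,0,-.3,1.5,0,0],loss="soft_l1")
print(o.x.round(4));print(f(o.x).reshape(-1,2).round(1).tolist())
E
python3 fit.py
```

```text
[ 0.5774 -0.0316 -0.3422  1.2286  0.0273  0.3097]
[[0.2, -1.2], [1.7, -1.8], [0.4, 4.2], [-2.7, 2.9], [0.1, -0.7], [0.0, -0.2], [-1.6, -0.1], [1.1, 0.2], [2.0, 0.2], [-0.9, 0.3], [0.4, -3.3], [0.2, -3.2], [1.3, 0.4], [-1.0, 0.1], [1.0, -0.6], [-0.5, -0.4], [-0.1, 0.5], [-0.5, -0.0], [0.6, 0.7], [-0.8, -0.2]]
```

```bash
cat >> h.py <<'E'
def att(yaw): # tool z down, tool x at world yaw
    c,s=np.cos(yaw),np.sin(yaw)
    return R.from_matrix(np.array([[c,s,0],[s,-c,0],[0,0,-1.]]))
E
sed -i 's/^f=lambda.*/kt=[4,5,6,7];ks=[4,5,6,7,8,9,10,11]\nf=lambda q:np.concatenate([(proj(T,pts(q)[0])-tc)[kt],(proj(S,pts(q)[1])-sc)[ks]]).ravel()/' fit.py; python3 fit.py
cat > close.py <<'E'
from h import *
from station import ctrl
import sys
x,y,w,th0=map(float,sys.argv[1:5]);dry=sys.argv[5:]==['dry']
def tcp(th,u=.143,v=-.007,up=0):
    c=hp(u,v,.006,th); return case([[c[0]+.011,v,c[2]+ctrl.tips_ahead+up]],x,y,w)[0]
ths=np.r_[th0+.2,np.linspace(th0-.1,.12,6)]
if dry:
    for f in(0,np.pi):
        a=att(w+f).as_rotvec()
        for p in(tcp(ths[0],up=.12),tcp(ths[0]),tcp(0)):print(f,p.round(3),ctrl.solve_ik(p,a))
E
```

```text
[ 0.5765 -0.0312 -0.3412  1.2355  0.0208  0.3075]
[[-0.0, -0.3], [-0.1, 0.0], [-1.6, -0.1], [1.2, 0.1], [1.3, -0.0], [-0.9, -0.2], [1.1, -0.7], [-0.5, -0.4], [-0.1, 0.4], [-0.5, -0.0], [0.7, 0.7], [-0.7, -0.2]]
```

```bash
python3 close.py .5765 -.0312 -.3412 1.2355 dry
```

```text
0 [ 0.619 -0.054  0.367] [ 0.09286851  0.36153877 -0.13873965  1.30600393  0.04915103  1.4773452
 -1.95359258]
0 [ 0.619 -0.054  0.247] [ 0.06543421  0.40835    -0.09406574  1.5234224   0.03984981  1.21169396
 -1.94694471]
0 [ 0.497 -0.01   0.11 ] [ 0.04420707  0.35511795 -0.16653499  1.99115031  0.08031952  0.80145598
 -2.08004451]
3.141592653589793 [ 0.619 -0.054  0.367] [ 0.40271797  0.42594721 -0.63640898  1.27609981  0.24845993  1.51729645
  1.02641012]
3.141592653589793 [ 0.619 -0.054  0.247] [ 0.42740567  0.4850637  -0.64887784  1.48984674  0.29971083  1.26741147
  0.97398326]
3.141592653589793 [ 0.497 -0.01   0.11 ] [ 0.43343818  0.43513164 -0.68009756  1.96020046  0.3552673   0.8665386
  0.79445847]
```

```bash
cat >> close.py <<'E'
else:
    a=att(w+np.pi).as_rotvec()
    ctrl.grasp()
    p=ctrl.current_position(); ctrl.move_l([p[0],p[1],.36],speed=.3)
    ctrl.movep(tcp(ths[0],up=.12),a); print("t",ctrl.current_t())
    print(ctrl.move_l(tcp(ths[0]),speed=.15,threshold=15),ctrl.current_force())
    for t in ths[1:]:
        h=ctrl.move_l(tcp(t),speed=.12,threshold=40); print(round(t,2),h,ctrl.current_position().round(3),ctrl.current_force().round(1))
        if h:break
    else:
        h=ctrl.move_l(tcp(-.05),speed=.04,threshold=20);print(h,ctrl.current_position().round(4),ctrl.current_force().round(1))
        ctrl.hold(.3);print(ctrl.current_force().round(1))
    print("t",ctrl.current_t(),ctrl.current_grip_width())
    cv2.imwrite("pics/c1.png",cv2.resize(ctrl.capture("scene")[125:255,125:325,::-1],None,fx=4,fy=4))
E
python3 close.py .5765 -.0312 -.3412 1.2355
```

```text
t 3.8
False [ 0.47635181  1.19503448 -0.62945764]
1.14 False [ 0.581 -0.04   0.237] [ 0.5 -0.3  0.5]
0.93 False [ 0.557 -0.032  0.223] [-0.3 -0.3 -0.6]
0.73 False [ 0.536 -0.024  0.204] [ 0.7 -0.2 -0.8]
0.53 False [ 0.519 -0.018  0.181] [-0.   0.2  1.1]
0.32 False [ 0.506 -0.014  0.156] [-0.4  0.3 -0.2]
0.12 False [ 0.499 -0.011  0.128] [0.1 0.1 0.2]
False [ 0.4968 -0.0103  0.1029] [0.3 0.1 0.4]
[ 0.4  0.1 -0.1]
t 8.275 -6.237603597613834e-05
```

View pics/c1.png

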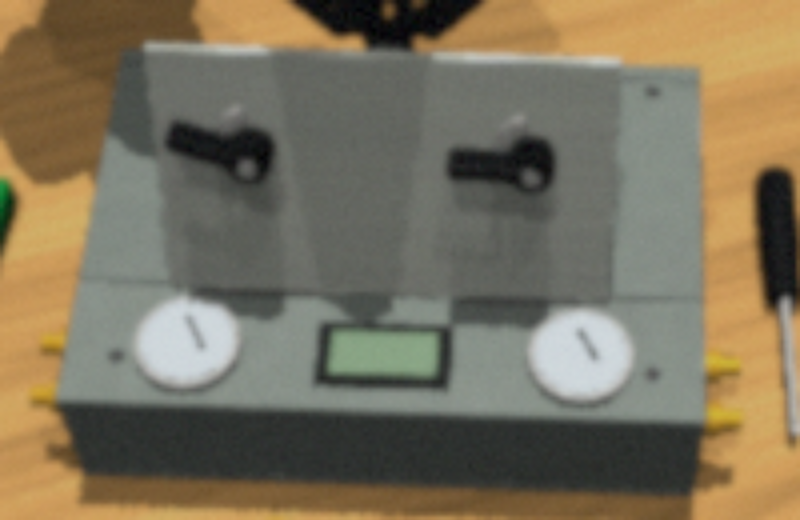

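The hatch has not moved. The fingers passed over its edge and are now on the robot's side of it, so the edge must be lower than I modelled. I'll triangulate the points directly.

```bash
cat > tri.py <<'E'
from h import *
from station import ctrl
T,S=ctrl.camera_params("top"),ctrl.camera_params("scene")
tc=np.array([[140,50],[610,203],[510,528],[35,372],[105,150],[585,302],[153,193],[519,313]])/4+[204.6,129.6]
sc=np.array([[702,422],[60,402],[122,52],[700,68],[702,298],[83,281],[620,64],[147,50]])/4+[124.6,124.6]
def M(p): return np.asarray(p["camera_matrix"])@np.diag([1,-1,-1.])@np.linalg.inv(p["extrinsics"])[:3]
P=cv2.triangulatePoints(M(T),M(S),tc.T.copy(),sc.T.copy());P=(P[:3]/P[3]).T
for n,p in zip("far+ far- front- front+ seam+ seam- edge+ edge-".split(),P):print(n,p.round(3),(proj(T,[p])-0).round(1))
print(np.linalg.norm(P[0]-P[1]),np.linalg.norm(P[3]-P[2]),np.linalg.norm(P[4]-P[5]),np.linalg.norm(P[6]-P[7]),np.linalg.norm(P[0]-P[3]))
E
python3 tri.py; python3 -c "
from station import ctrl;print(ctrl.tips_ahead,ctrl.current_position(),ctrl.current_t())"
```

```text
far+ [0.757 0.093 0.086] [[240.3 142.3]]
far- [ 0.635 -0.242  0.083] [[357.5 180.4]]
front- [ 0.406 -0.159  0.091] [[332.8 261.7]]
front+ [0.524 0.176 0.09 ] [[212.7 222.4]]
seam+ [0.683 0.12  0.089] [[231.3 167.2]]
seam- [ 0.564 -0.217  0.089] [[350.4 205. ]]
edge+ [0.621 0.082 0.242] [[242.5 177.8]]
edge- [ 0.538 -0.148  0.242] [[334.7 207.9]]
0.356771511293451 0.3549070974290229 0.3575726474454085 0.24526466138513334 0.24715942661173
0.014 [ 0.49687131 -0.01035849  0.10297433] 8.325
```

Run:
```python
from station import ctrl
import cv2,numpy as np
from h import *
t=ctrl.capture("top")[110:290,185:395,::-1].copy()
t=cv2.resize(t,None,fx=2,fy=2,interpolation=cv2.INTER_CUBIC)
p=ctrl.current_position();q=proj(ctrl.camera_params("top"),[p,p-[0,0,.014]]);print(q,(q-[185,110])*2)
w=cv2.resize(ctrl.capture("wrist")[:,:,::-1],(380,285))
W=np.zeros((360,800,3),np.uint8);W[:,:420]=t;W[:285,420:]=w
cv2.imwrite("pics/d.png",W)
print(R.from_rotvec(ctrl.current_tool_rot()).as_matrix().round(2).tolist(),np.array(ctrl.camera_params("wrist")["extrinsics"]).round(3).tolist())
```

```text
[[278.67959407 229.99148814]
 [278.52374178 230.38523035]] [[187.35918813 239.98297627]
 [187.04748356 240.7704607 ]]
[[-0.94, 0.33, 0.0], [0.33, 0.94, -0.0], [-0.0, 0.0, -1.0]] [[0.336, -0.91, -0.244, 0.436], [0.942, 0.324, 0.088, 0.011], [-0.002, -0.259, 0.966, 0.267], [0.0, 0.0, 0.0, 1.0]]
```

View pics/d.png

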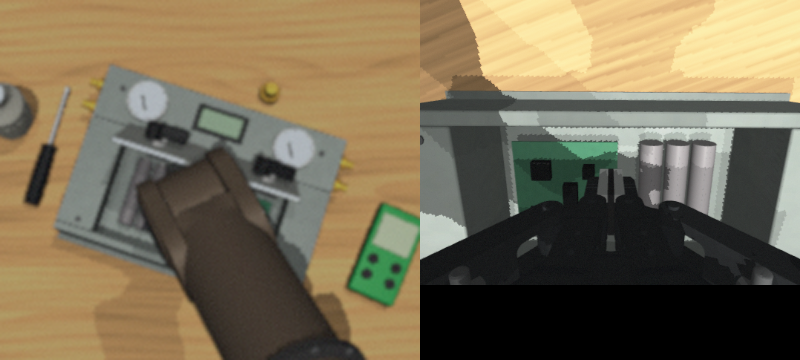

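Run:
```python
from station import ctrl
from h import *
p=ctrl.current_position()
wp=ctrl.camera_params("wrist")
print([((proj(wp,[p-[0,0,d]])[0]*[380/512,285/384])+[420,0]).round(0).tolist() for d in(-.02,0,.014,.03)])
ctrl.move_l([p[0],p[1],.38],speed=.25)
# above the far side of the hatch, then down so the tips should be 55 mm below the edge
C=(.5765,-.0312,-.3412)
q=case([[.085,-.007,.38]],*C)[0]; ctrl.move_l(q,speed=.25)
q[2]=.225; print(ctrl.move_l(q,speed=.15,threshold=12),ctrl.current_position().round(4),ctrl.current_force().round(1))
p=ctrl.current_position()
im=ctrl.capture("scene")[95:225,125:325,::-1]
S=ctrl.camera_params("scene");print([((proj(S,[p-[0,0,d]])[0]-[125,95])*4).round().tolist() for d in(-.02,0,.014)],ctrl.current_t())
cv2.imwrite("pics/e.png",cv2.resize(im,None,fx=4,fy=4,interpolation=cv2.INTER_CUBIC))
```

```text
[[611.0, 180.0], [611.0, 169.0], [611.0, 162.0], [611.0, 155.0]]
False [ 0.6548 -0.0661  0.2262] [ 0.5 -0.2  0.5]
[[358.0, 298.0], [360.0, 321.0], [362.0, 337.0]] 11.7333
```

View pics/e.png

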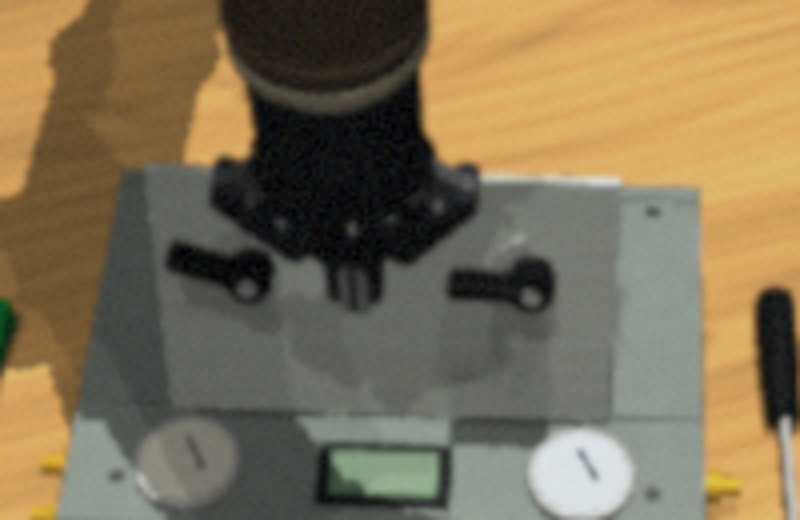

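The fingertips are seen at (354,308), about 10 mm behind the TCP instead of 14 mm ahead. That explains the pass-over. I'll repeat the push with the measured tip offset.

```bash
cat > close2.py <<'E'
from h import *
from station import ctrl
x,y,w,th0=.5765,-.0312,-.3412,1.2355
TIP=-.010
def tcp(th,u=.135,v=-.007,dz=0):
    c=hp(u,v,.006,th); return case([[c[0]+.011,v,c[2]+TIP+dz]],x,y,w)[0]
ok=False
for t in [1.38,1.1,.9,.7,.5,.3,.12]:
    h=ctrl.move_l(tcp(t),speed=.13,threshold=40); print(t,h,ctrl.current_position().round(3),ctrl.current_force().round(1))
    if h:break
else:
    h=ctrl.move_l(tcp(0,dz=-.02),speed=.05,threshold=20);print(h,ctrl.current_position().round(4),ctrl.current_force().round(1))
    ctrl.hold(.25);print(ctrl.current_position().round(4),ctrl.current_force().round(1))
print("t",ctrl.current_t())
cv2.imwrite("pics/f.png",cv2.resize(ctrl.capture("scene")[95:225,125:325,::-1],None,fx=4,fy=4,interpolation=cv2.INTER_CUBIC))
E
python3 close2.py
```

```text
1.38 False [ 0.614 -0.052  0.214] [ 0.2 -0.3 -1.2]
1.1 False [ 0.58  -0.04   0.203] [ 0.1 -0.  -0.4]
0.9 False [ 0.557 -0.032  0.19 ] [ 0.5  0.4 -0.9]
0.7 False [ 0.538 -0.025  0.172] [-0.6 -0.5  0.3]
0.5 False [ 0.523 -0.02   0.15 ] [ 0.1 -0.8 -0.1]
0.3 False [ 0.512 -0.016  0.126] [ 0.2 -0.7  0.2]
0.12 False [ 0.506 -0.014  0.102] [0.4 0.2 0.4]
True [ 0.505  -0.013   0.0753] [-5.  -1.  16.5]
[ 0.505  -0.0129  0.0753] [-4.9 -0.2 18.3]
t 15.2583
```

View pics/f.png

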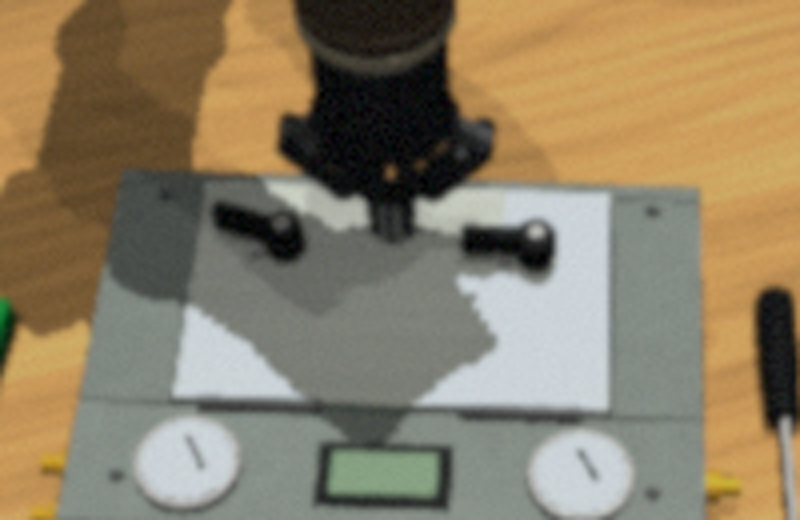

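The hatch is shut. The hatch's front corners are at about (207,182) and (612,192); the lever bars run from (217,215) to (288,240) on the right and from (463,240) to (538,240) on the left. I'll check those against the model and settle the tip offset.

Run:
```python
from h import *
from station import ctrl
S=ctrl.camera_params("scene");C=(.5765,-.0312,-.3412)
pr=lambda P:((proj(S,P)-[125,95])*4+2).round().tolist()
p=ctrl.current_position();print("tip",pr([p+[0,0,d] for d in(-.014,0,.01,.021)]))
for th in(0,.04,.08):print(th,pr(case([hp(.16,.125,.006,th),hp(.16,-.125,.006,th),hp(0,.125,.006,th),hp(0,-.125,.006,th)],*C)))
for n,v in(("L",.08),("R",-.07)):
  print(n,"hub",pr(case([hp(.105,v,.036,0)],*C)),[(a,pr(case([hp(.105+.045*np.sin(a),v-.045*np.cos(a),.026,0)],*C))) for a in(0,.15,.3,.45)])
```

```text
tip [[398.0, 266.0], [397.0, 253.0], [396.0, 243.0], [395.0, 232.0]]
0 [[613.0, 191.0], [207.0, 180.0], [612.0, 410.0], [174.0, 398.0]]
0.04 [[614.0, 184.0], [206.0, 173.0], [612.0, 410.0], [174.0, 398.0]]
0.08 [[614.0, 179.0], [204.0, 168.0], [612.0, 411.0], [174.0, 398.0]]
L hub [[538.0, 229.0]] [(0, [[462.0, 238.0]]), (0.15, [[463.0, 229.0]]), (0.3, [[467.0, 220.0]]), (0.45, [[471.0, 212.0]])]
R hub [[283.0, 222.0]] [(0, [[209.0, 231.0]]), (0.15, [[211.0, 222.0]]), (0.3, [[215.0, 213.0]]), (0.45, [[220.0, 205.0]])]
```

```bash
cat > lev.py <<'E'
from h import *
from station import ctrl
import sys
C=(.5765,-.0312,-.3412);Z=.0905
def pose(v,a,gap=0,r=.034,z=Z):
    d=np.array([-np.sin(a),-np.cos(a)]);t=np.array([-np.cos(a),np.sin(a)])
    q=np.array([.05-.105,v])+r*d-(.016+gap)*t
    return case([[*q,z]],*C)[0],att(C[2]+np.pi-a).as_rotvec()
def push(v,a0):
    p=ctrl.current_position();ctrl.move_l([p[0],p[1],.15],speed=.2)
    q,o=pose(v,a0,.014,z=.15);ctrl.move_l(q,speed=.2,attitude=o)
    q,o=pose(v,a0,.014)
    if ctrl.move_l(q,speed=.1,threshold=10): print("touched coming down",ctrl.current_position(),ctrl.current_force());return
    for a in np.r_[np.arange(a0+.1,1.3,.24),1.4,1.58,1.75]:
        q,o=pose(v,a);h=ctrl.move_l(q,speed=.05,attitude=o,threshold=25)
        print(round(a,2),h,ctrl.current_force().round(1),ctrl.current_position().round(3))
        if h:break
    p=ctrl.current_position();back,_=pose(v,a,.02);f,_=pose(v,a)
    q=p+back-f;ctrl.move_l(q,speed=.1);q[2]=.16;ctrl.move_l(q,speed=.2);print("t",ctrl.current_t())
push(*map(float,sys.argv[1:3]))
cv2.imwrite(f"pics/lev{sys.argv[1]}.png",cv2.resize(ctrl.capture("scene")[95:225,125:325,::-1],None,fx=4,fy=4,interpolation=cv2.INTER_CUBIC))
E
python3 lev.py .08 0
```

```text
0.1 False [-0.2  0.5 -0.4] [0.552 0.025 0.091]
0.34 False [0.4 0.4 0.1] [0.543 0.026 0.091]
0.58 False [-0.5 -0.1 -0.3] [0.534 0.03  0.09 ]
0.82 False [ 0.9 -0.1 -0.5] [0.527 0.035 0.09 ]
1.06 False [ 0.4  0.5 -0.3] [0.521 0.041 0.09 ]
1.4 False [-0.2  0.1 -0.2] [0.515 0.053 0.091]
1.58 False [-0.4 -0.   0.4] [0.514 0.059 0.09 ]
1.75 False [ -4.  -14.    5.4] [0.512 0.061 0.09 ]
t 21.1917
```

The push ended with 14 N against the stop. Now the right lever, which starts at about 0.3 rad.

```bash
python3 lev.py -.07 .3
python3 - <<'E'
from station import ctrl
import cv2
p=ctrl.current_position();ctrl.move_l([p[0],p[1],.3],speed=.25)
ctrl.movep([.40,-.3,.35],ctrl.current_tool_rot())
print(ctrl.current_t())
cv2.imwrite("pics/g.png",cv2.resize(ctrl.capture("scene")[95:225,125:325,::-1],None,fx=4,fy=4,interpolation=cv2.INTER_CUBIC))
E
```

```text
0.4 False [-0.6 -0.6 -0.3] [ 0.49  -0.115  0.091]
0.64 False [ 0.8 -2.1  0.9] [ 0.482 -0.111  0.091]
0.88 False [-0.2  0.4 -0.5] [ 0.475 -0.105  0.09 ]
1.12 False [-0.1 -0.1  0.6] [ 0.469 -0.098  0.09 ]
1.4 False [ 0.7 -0.3  0. ] [ 0.465 -0.089  0.09 ]
1.58 False [ 0.   0.6 -0.3] [ 0.464 -0.082  0.091]
1.75 False [ -4.8 -14.3   2.4] [ 0.462 -0.08   0.09 ]
t 27.4917
29.1167
```

View pics/g.png

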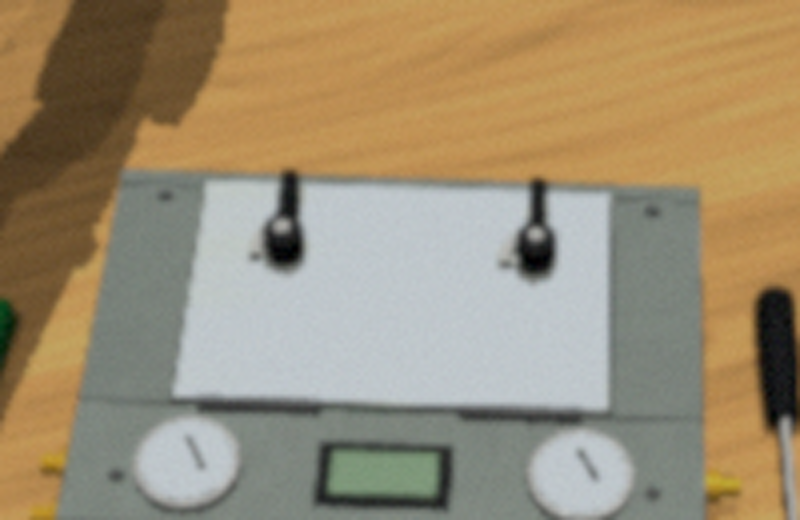

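The picture shows the hatch shut, with front corners at (207,182) and (612,192). Both levers point straight at the free edge, with tips at (290,175) and (539,183), and the robot is clear. I'm handing in.

```bash
python3 -c "
from station import ctrl;print(ctrl.finish_job())"
```

```text
the job is handed in; nothing more can be done
None
```

The hatch is shut, both levers are at their locked stops pointing at the free edge, and the job was handed in at about 29 s with the robot clear; the first closing pass missed the hatch, and the hand-in returned no verdict.

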